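Index the stock table and pile up the assortment cases

TASK

Turn the rotary stock table one click counter-clockwise (seen from above), so that the bay with the red case clicks in at the yellow loading mark. Then take the blue case and after it the yellow case from the sloping rack and pile them squarely on the red one, blue in the middle and yellow on top, all edges flush, setting each down gently. Leave the grey case in the rack and the other things where they are.

Things in the scene. Friction and masses are not known exactly. Their poses are not given: they have to be found in the camera images.
- carousel: fixed dark base of the rotary stock table, left or right of the middle; origin on the work surface on the axis of rotation; its -x axis points to the yellow loading mark, a block 22 x 30 x 40 mm high, 188 mm from the axis. The grey disc above: radius 162 mm, top at 42 mm; four bays 90 degrees apart, three with fixed bins (105 x 60 x 34 mm high), the fourth outlined, holding the red case
- turntable (a joint): angle of the grey disc, rad, growing counter-clockwise seen from above; spring detents at -1.571, 0, 1.571, 3.142; starts near 0 with the outlined bay 90 degrees short of the loading mark; one click on is 1.571. Turning it over the detent takes about 5 N at a post
- post (a point): one of four alike grip posts on the disc's rim (45 degrees from the bays, 148 mm from the axis): black upright cylinder, 22 mm in diameter, from 35 to 75 mm above the disc, on a 12 mm rod; the point is on its axis 65 mm above the disc. It starts 45 degrees short of (clockwise of) the loading mark and passes it in one click
- bay (a point): centre of the outlined bay's floor, on the disc's top, 95 mm from the axis; turns with the disc
- load_mark (a point): fixed point on the level of the disc's top, 95 mm from the axis towards the yellow block: where the centre of the outlined bay comes to stand
- rack: fixed sloping rack, plywood board with a blue lip, 360 mm wide (its y), three slots 115 mm apart with painted lines between; the board rises towards +x at 0.42 rad (24 degrees) from a lip 10 mm proud of it at the low front edge; origin on the work surface under it; board surface 85 mm high at the lip (local x -40 mm), about 150 mm at the top
- red_case: flat closed assortment case 130 x 62 x 26 mm, red, about 0.2 kg, lying in the outlined bay, its length about along the disc's edge; origin at the centre of its underside, x along the 130 mm length, y along the 62 mm width, z up through the lid
- blue_case: the same kind of case, blue; lies lid up on the slope in one of the rack's three slots with its length up the slope and its end against the lip; origin at the centre of its underside, x along the 130 mm length, y across (62 mm), z normal to the lid; 26 mm thick
- yellow_case: the same kind of case, yellow, in another slot of the rack; same axes and sizes as the blue one
- grey_case: the same kind of case, grey, in the remaining slot; to be left there
- tape_roll: bystander: white tape roll, 64 mm in diameter, 20 mm high, lying between robot and stock; origin under its centre
- sealant_can: bystander: upright can, 66 mm in diameter, 150 mm high, beyond the stock; origin under its centre
- wrench: bystander: steel wrench lying near the robot's right; origin underneath it
There are look-alikes about, which are no part of the job. Several things have the shape of the blue_case; the one meant has the colours described above.

How it is judged:
On the way, in this order (a step that is already met when the one before it is completed fails the run):
1. the stock table has clicked in one position on, the red case at the loading mark (value of joint turntable between 1.49 and 1.65 rad and horizontal distance between red_case and load_mark below 0.03 m and angle between red_case's own z axis and vertical below 0.05 rad and velocity of joint turntable between -0.05 and 0.05 rad/s and contact force between the fingers and carousel below 0.1 N), for 0.3 s.
2. the blue case lies squarely on the red one, let go, the table still clicked in (value of joint turntable between 1.49 and 1.65 rad and horizontal distance between red_case and load_mark below 0.03 m and angle between each of red_case, blue_case's own z axis and vertical below 0.05 rad and horizontal distance between blue_case and red_case below 0.008 m and angle between the x axis of blue_case and the x axis of red_case, either way round below 0.1 rad and z of blue_case in the frame of red_case between 0.022 and 0.03 m and contact force between the fingers and blue_case below 0.1 N), for 0.2 s.
At the end, for the whole second after the job is handed in: Table one click on (1.571 rad, within 0.08); red case flat in its bay within 30 mm of the loading mark; blue on red and yellow on blue, each level, centred within 8 mm and turned under 0.1 rad against the case below, yellow within 12 mm of red; all released and at rest (all of step 2 and horizontal distance between yellow_case and blue_case below 0.008 m and angle between the x axis of yellow_case and the x axis of blue_case, either way round below 0.1 rad and z of yellow_case in the frame of blue_case between 0.022 and 0.03 m and angle between yellow_case's own z axis and vertical below 0.05 rad and contact force between the fingers and yellow_case below 0.1 N and horizontal distance between yellow_case and red_case below 0.012 m and linear speed of each of red_case, blue_case, yellow_case below 0.02 m/s); the robot touches nothing.
It fails at once if a case is pushed hard onto the pile (more than 60 N between cases) (contact force between blue_case and red_case above 60 N or contact force between yellow_case and blue_case above 60 N).
It fails at once if the blue or yellow case is dropped: out of the fingers it moves faster than 0.45 m/s (a fall of 10 mm) ((linear speed of blue_case above 0.45 m/s and contact force between the fingers and blue_case below 0.1 N) or (linear speed of yellow_case above 0.45 m/s and contact force between the fingers and yellow_case below 0.1 N)).
It fails at once if the grey case or a bystander is moved by more than 30 mm (distance of any of grey_case, tape_roll, sealant_can, wrench from where it was at the start of the episode above 0.03 m).
It also fails if it takes over 72 s, if anything falls off the work surface, if the arm or the gripper's body presses on something with over 40 N, if the wrist force passes 120 N, or if a joint passes its speed limit or range.

ROBOT

A 7-joint arm with a two-finger parallel gripper is mounted at the origin on the work surface. World frame = base frame: x ahead of the robot, y to its left, z up, the work surface at z = 0. Lengths are in m, angles in rad, forces in N, time in s.
With the tool pointing down it reaches from about 0.425 to 0.925 m from the base axis. Payload 6.8 kg.
Tool frame: the origin (TCP) lies on the centre line of the jaws, within the pads' length; the fingertips stand 14 mm ahead of it and the grasp point (between the pads) lies 5 mm behind it (ctrl.tcp_to_tips is the distance from the TCP to the fingertips, in m); z points along the fingers, y is the line along which they close (so a half turn about z gives the same grasp; the last joint's range is limited). The gripper opens to 85 mm and grips with 20 to 120 N. Pads are 22 mm wide; open, the fingers measure 114 mm over their backs; the gripper's body (76 mm by 85 mm) begins 54 mm behind the grasp point. The pads swing forward as they close: fully open they stand 13 mm farther back than shut.
Start: joints at [-1.241, 0.477, 0.022, 1.555, -0.011, 1.109, -0.083], TCP at [0.286, 0.611, 0.245] pointing down, gripper open.
Joint ranges: [-2.96, 2.96], [-0.34, 2.1], [-1.41, 1.46], [0.24, 2.44], [-1.37, 4.51], [0.17, 1.92], [-2.96, 2.96]. Speed limits (rad/s): [2.39, 2.39, 3.14, 3.14, 3.14, 3.14, 3.14].

INTERFACE

Orientations are given as a unit quaternion [x, y, z, w].
In Python, from workcell import get_state, eyes, order, ctrl gives the robot as it stands.
- The arm moves only by the shell command python3 -m crank 'ROWS' [FORCE]. ROWS is a JSON object of lists of equal length, an entry for each row: "travel": the shift along the tool's x, y, z in cm, a list of three; "twist": the turn, a rotation vector about the tool's x, y, z in degrees, a list of three; "jaw": the finger opening in cm, from 0 to 8.54. A call has 1 to 8 rows; each row shifts and turns the commanded pose from where the row before left it, along the tool's axes as they then stand; what a row does not reach is not made up. A row lasts 1/12 s, in which the tool goes at most 41.7 mm and 7.16 degrees, less where a joint would pass 70% of its speed; a pose out of reach is approached as far as the arm can. A call with a gripper value outside its range is refused whole. The fingers move at their own pace and stop on an object; FORCE is the grip in N (left out, the last holds). Time passes only in rows, so rows that do not move let the fingers close. It gives the time, the measured TCP pose, the force, the opening and the grip force at its end, in the units of the state.
- get_state(): the state, without advancing time (a new reading comes with each control period).
- eyes.snapshot(name): name is "scene" or "top" or "wrist"; returns the picture (480x640x3 uint8, red, green, blue); there is no depth.
- eyes.camera_params(name): a dict with "vertical_fov" (degrees; the focal length in pixels is half the picture's height over the tangent of half this angle, whatever the lens; pixels are square), "cx", "cy" (the principal point, pixels), "world_from_camera" (4x4, takes a point from camera to world coordinates). Camera axes: x right, y down, z forward; pixel columns grow to the right and rows downward; lengths in m; the calibration is good to about 2 mm. A picture is of the moment at which its call begins: read the wrist's pose just before it. camera_params takes no time and is no camera call; for the wrist camera it gives the pose at the moment of the call.
- order.close_job(): hands the job in; it is judged then, once.
The state is a dict: "clock": time; "qpos": joint angles; "dq": joint speeds; "joint_torque": joint torques, N m; "tcp_pos": TCP position; "eef_rot": TCP orientation; "contact_force": force on the tool from outside, world axes, zero at the start; "ft_torque": the same for the moment, N m; "finger_gap": opening from 0.0 (shut) to 1.0 (fully open); "grasp_force": force on a finger pad.
Only numpy, scipy, OpenCV 4.12 (cv2) and the standard library are available. Lean on these libraries where they do the work, as an engineer would, in place of code of your own. Each camera call takes 0.05 s, during which the arm holds its last target. There are 200 camera calls.

## Working session

There is one attempt and no reset: what is moved stays moved. The work goes in short steps, Python scripts to look and compute and a shell command to move; the robot and the scene stay as the last step left them, time stands still between calls to the robot, and variables do not carry over. Pictures are saved under pics/ and viewed, at most 13 in all, crops included, and the job is handed in when it is done.

```bash
ls; mkdir -p pics
python3 - <<'E'
from workcell import get_state, eyes, order, ctrl
import cv2,numpy as np
s=get_state(); print(s); print(ctrl.tcp_to_tips)
a=[]
for n in("scene","top"):
    im=eyes.snapshot(n); cv2.imwrite(f"pics/{n}0.png",im[:,:,::-1]); p=eyes.camera_params(n); print(n,p)
E
```

```text
pics
{'clock': 0.0, 'qpos': array([-1.2410789 ,  0.47779029,  0.02235301,  1.55647553, -0.01153579,
        1.1092851 , -0.08311372]), 'dq': array([-0.0014255 , -0.00047701,  0.0005421 ,  0.00013359, -0.00119749,
        0.00048298,  0.00240503]), 'joint_torque': array([ 2.90446669e-04, -5.96472967e+01,  1.60828885e+00, -2.81193334e+01,
        1.25757518e-02,  9.57451179e-03,  3.39736653e-05]), 'tcp_pos': array([0.28594255, 0.61080724, 0.24432235]), 'eef_rot': array([ 2.17174242e-01,  9.76132425e-01, -9.03677038e-04, -1.44589018e-04]), 'contact_force': array([-0.52142671,  0.90889766,  0.38706701]), 'ft_torque': array([-0.02136805,  0.07172299, -0.01796025]), 'grasp_force': 0.0, 'finger_gap': 0.9978292597936114}
0.014
scene {'vertical_fov': 52.5212210684625, 'cx': 316.7700757028249, 'cy': 236.63957905516, 'world_from_camera': array([[ 0.04986391,  0.63005968, -0.77494412,  1.73175478],
       [ 0.99867647, -0.04124681,  0.03072474, -0.0305658 ],
       [-0.01260555, -0.77545051, -0.63128251,  1.05260931],
       [ 0.        ,  0.        ,  0.        ,  1.        ]])}
top {'vertical_fov': 46.599504424069515, 'cx': 324.5141655999072, 'cy': 240.6678476368779, 'world_from_camera': array([[ 0.02383161, -0.99529415,  0.09392337,  0.41598349],
       [-0.99970715, -0.02412095, -0.00194634,  0.02462457],
       [ 0.0042027 , -0.09384948, -0.99557753,  1.39512124],
       [ 0.        ,  0.        ,  0.        ,  1.        ]])}
```

View pics/top0.png

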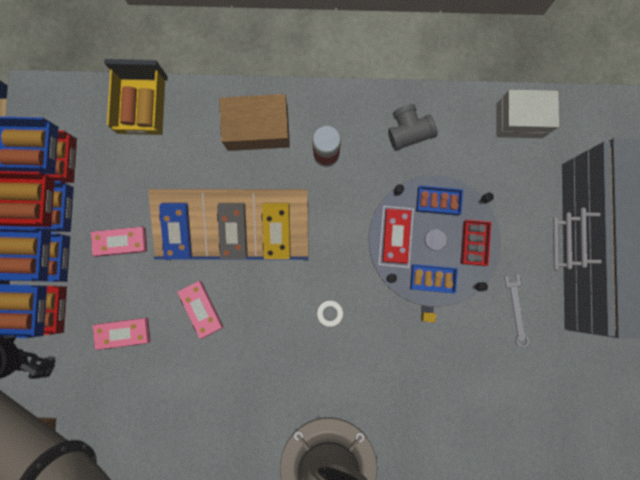

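View pics/scene0.png

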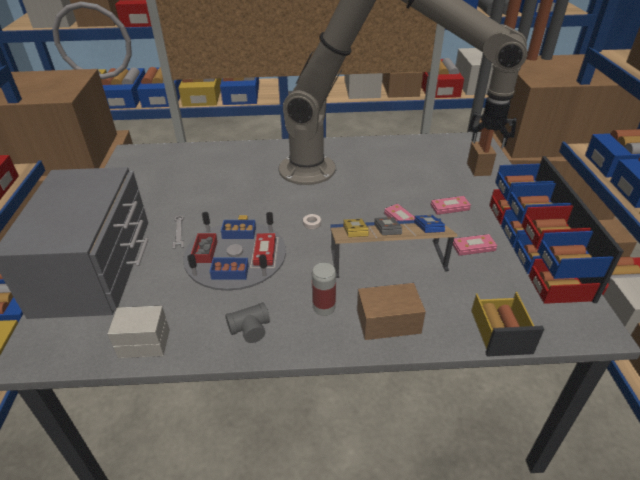

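The top view shows the carousel hub at about (436,240), the red case at (397,236) on its +y side and the loading mark at (429,313) towards the robot. The post to push is at (391,279). The rack cases are blue (175,231), grey (232,230) and yellow (276,231). In the scene view the arm is clear of everything.

```bash
cat > h.py <<'E'
import cv2,numpy as np
from workcell import get_state, eyes, order, ctrl
from scipy.spatial.transform import Rotation as R
def rays(p,uv):
    uv=np.atleast_2d(np.asarray(uv,float)); f=240/np.tan(np.radians(p["vertical_fov"])/2)
    d=np.c_[(uv[:,0]-p["cx"])/f,(uv[:,1]-p["cy"])/f,np.ones(len(uv))]
    T=p["world_from_camera"]; return T[:3,3],d@T[:3,:3].T
def onplane(p,uv,P0,n=(0,0,1)):
    o,d=rays(p,uv); n=np.asarray(n,float); P0=np.asarray(P0,float)
    return o+d*(((P0-o)@n)/(d@n))[:,None]
def onz(p,uv,z): return onplane(p,uv,[0,0,z])
def proj(p,X):
    T=np.linalg.inv(p["world_from_camera"]); c=np.atleast_2d(X)@T[:3,:3].T+T[:3,3]
    f=240/np.tan(np.radians(p["vertical_fov"])/2); return c[:,:2]/c[:,2:]*f+[p["cx"],p["cy"]]
HS=dict(red=[((0,130,110),(6,255,255)),((174,130,110),(180,255,255))],blue=[((105,130,40),(125,255,255))],yellow=[((20,140,90),(32,255,255))],black=[((0,0,0),(180,255,40))])
def blobs(im,c,amin=40):
    h=cv2.cvtColor(im,cv2.COLOR_RGB2HSV); m=sum(cv2.inRange(h,np.array(a),np.array(b)) for a,b in HS[c])
    cs,_=cv2.findContours(m,cv2.RETR_EXTERNAL,cv2.CHAIN_APPROX_NONE)
    return [c[:,0,:] for c in cs if cv2.contourArea(c)>=amin]
E
python3 - <<'E'
from h import *
p=eyes.camera_params("top"); im=cv2.imread("pics/top0.png")[:,:,::-1].copy()
for c,zs in dict(red=[.068],blue=[.15,.076],yellow=[.15,.04],black=[.117]).items():
  for b in blobs(im,c,20):
    (cx,cy),wh,a=cv2.minAreaRect(b.astype(np.float32))
    if 140<cx<510 and 150<cy<330: print(c,np.round([cx,cy,*wh,a],1),[onz(p,[cx,cy],z)[0].round(4).tolist() for z in zs])
# disc: circle fit via hue/brightness edges
g=cv2.GaussianBlur(cv2.cvtColor(im,cv2.COLOR_RGB2GRAY),(3,3),0)
print(cv2.HoughCircles(g,cv2.HOUGH_GRADIENT,2,200,param1=60,param2=20,minRadius=60,maxRadius=72))
cv2.imwrite("pics/crop1.png",cv2.resize(cv2.imread("pics/top0.png")[165:330,140:510],None,fx=2.15,fy=2.15,interpolation=cv2.INTER_CUBIC))
E
```

```text
red [476.8 242.5  25.2  44.    3.8] [[0.5457, -0.3426, 0.068]]
red [396.5 235.7  24.9  52.8   3.8] [[0.5573, -0.15, 0.068]]
blue [433.6 278.3  44.9  24.7   4.8] [[0.455, -0.2232, 0.15], [0.4573, -0.2379, 0.076]]
blue [175.  231.1  56.1  28.   85.7] [[0.5469, 0.3583, 0.15], [0.5547, 0.3781, 0.076]]
blue [439.5 199.8  44.6  25.3   5.2] [[0.6325, -0.2356, 0.15], [0.6454, -0.2511, 0.076]]
yellow [428.5 317.    8.   11.   90. ] [[0.3691, -0.2124, 0.15], [0.3649, -0.2333, 0.04]]
yellow [275.5 230.5  55.   27.   90. ] [[0.5537, 0.1329, 0.15], [0.5659, 0.1424, 0.04]]
[[[109.  185.   70.8]
  [517.  207.   70.8]
  [313.  233.   70.8]
  [323.  479.   60.8]
  [ 43.  397.   66.4]]]
```

View pics/crop1.png

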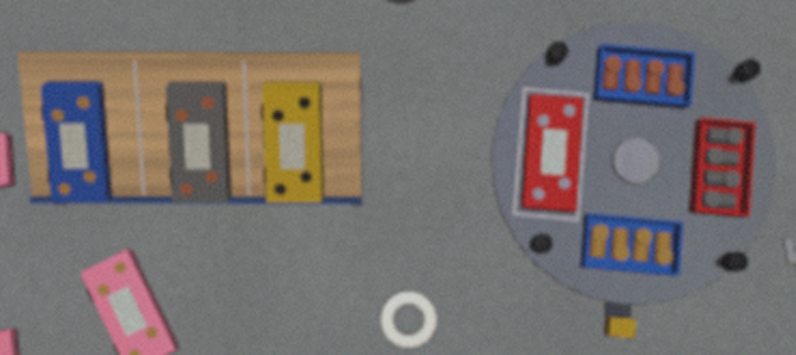

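The carousel centre comes out at (0.551, -0.245) with the mark at about 176°, and the block's distance of 187 mm matches the given 188. So the post should be at about (0.454, -0.133). I'll move there.

```bash
cat >> h.py <<'E'
def todo(pos,Rt=None,s=None):
    """remaining shift (cm, tool axes now) and twist (deg, tool axes)"""
    s=s or get_state(); Rc=R.from_quat(s["eef_rot"]); d=Rc.inv().apply(np.asarray(pos)-s["tcp_pos"])*100
    tw=(Rc.inv()*Rt).as_rotvec(degrees=True) if Rt is not None else None
    print("t=%.2f"%s["clock"],"tcp",s["tcp_pos"].round(4),"q",s["qpos"].round(2),"F",s["contact_force"].round(1),"gap",round(s["finger_gap"],3),"shift",d.round(2),"twist",None if tw is None else tw.round(1))
def Rdown(yaw): # tool down, tool y at world yaw (deg)
    y=np.array([np.cos(np.radians(yaw)),np.sin(np.radians(yaw)),0]); z=np.array([0,0,-1.]); return R.from_matrix(np.c_[np.cross(y,z),y,z])
E
r='[-1.95,-2.51,0]'
for k in 1 2 3; do python3 -m crank '{"travel":[[-1.95,-2.51,0],[-1.95,-2.51,0],[-1.95,-2.51,0],[-1.95,-2.51,0],[-1.95,-2.51,0],[-1.95,-2.51,0],[-1.95,-2.51,0],[-1.95,-2.51,0]],"twist":[[0,0,0],[0,0,0],[0,0,0],[0,0,0],[0,0,0],[0,0,0],[0,0,0],[0,0,0]],"jaw":[8.5,8.5,8.5,8.5,8.5,8.5,8.5,8.5]}' 40; done
python3 - <<'E'
from h import *
todo([.4538,-.1333,.2],Rdown(-138.8))
E
```

```text
clock: 0.77
tcp_pos: [0.3423, 0.3616, 0.245]
eef_rot: [0.217, 0.976, -0.0, -0.0]
contact_force: [0.1, 0.1, 0.0]
finger_gap: 0.994
grasp_force: 0.0
clock: 1.43
tcp_pos: [0.3983, 0.1137, 0.2452]
eef_rot: [0.217, 0.976, 0.0, -0.0]
contact_force: [0.6, 0.5, 0.0]
finger_gap: 0.995
grasp_force: 0.0
clock: 2.1
tcp_pos: [0.4544, -0.1341, 0.2452]
eef_rot: [0.217, 0.976, 0.0, -0.0]
contact_force: [0.4, 0.8, -0.6]
finger_gap: 0.996
grasp_force: 0.0
t=2.10 tcp [ 0.4544 -0.1341  0.2452] q [-0.35  0.15  0.56  2.05 -0.09  0.97  1.4 ] F [ 0.4  0.8 -0.6] gap 0.996 shift [0.09 0.05 4.52] twist [   0.     0.  -156.3]
```

```bash
for k in 1 2 3; do python3 -m crank '{"travel":[[0,0,0],[0,0,0],[0,0,0],[0,0,0],[0,0,0],[0,0,0],[0,0,0],[0,0,0]],"twist":[[0,0,7],[0,0,7],[0,0,7],[0,0,7],[0,0,7],[0,0,7],[0,0,7],[0,0,7]],"jaw":[8.5,8.5,8.5,8.5,8.5,8.5,8.5,8.5]}' >/dev/null; done
python3 -m crank '{"travel":[[0,0,0],[0,0,0],[0,0,0],[0,0,0],[0,0,0],[0,0,0]],"twist":[[0,0,7],[0,0,7],[0,0,7],[0,0,7],[0,0,7.7],[0,0,0]],"jaw":[8.5,8.5,8.5,8.5,8.5,8.5]}'
python3 - <<'E'
from h import *
todo([.4538,-.1333,.2],Rdown(-138.8))
p=eyes.camera_params("wrist"); im=eyes.snapshot("wrist"); cv2.imwrite("pics/w1.png",im[:,:,::-1]); print(p, proj(p,[[.4538,-.1333,.117],[.5513,-.2447,.042]]))
print(proj(eyes.camera_params("top"),[[.4538,-.1333,.117],[.5513,-.2447,.042]]))
E
```

```text
clock: 4.6
tcp_pos: [0.4544, -0.1324, 0.245]
eef_rot: [0.912, -0.411, -0.0, 0.0]
contact_force: [0.2, 0.1, -1.0]
finger_gap: 0.994
grasp_force: 0.0
t=4.60 tcp [ 0.4544 -0.1324  0.245 ] q [-0.84  0.26  1.18  2.07 -0.29  0.99 -1.92] F [ 0.2  0.1 -1. ] gap 0.994 shift [0.03 0.1  4.5 ] twist [0.1 0.  0.3]
{'vertical_fov': 68.52870205622987, 'cx': 317.4185527135651, 'cy': 243.80826062292886, 'world_from_camera': array([[-7.48032444e-01, -6.40561450e-01, -1.73575607e-01,
         4.98791779e-01],
       [-6.63661645e-01,  7.22320405e-01,  1.94438817e-01,
        -1.81055291e-01],
       [ 8.27192093e-04,  2.60642016e-01, -9.65435164e-01,
         3.74179886e-01],
       [ 0.00000000e+00,  0.00000000e+00,  0.00000000e+00,
         1.00000000e+00]])} [[319.74062867 238.87361616]
 [320.58103739  48.13519488]]
[[391.49637085 278.27100505]
 [433.80301919 240.17886665]]
```

View pics/w1.png

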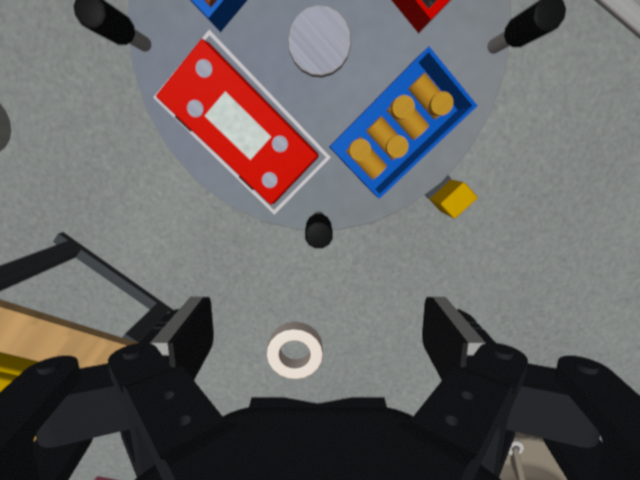

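The wrist view shows the post top at about (319,235); I predicted (320,239), so it agrees to within 3 mm. The tape roll (295,350) and the yellow mark (453,199) are clear. I'll go down and grip the post.

```bash
python3 -m crank '{"travel":[[0,0.1,3.6],[0,0,3.6],[0,0,3.6],[0,0,3.5],[0,0,0],[0,0,0]],"twist":[[0,0,0],[0,0,0],[0,0,0],[0,0,0],[0,0,0],[0,0,0]],"jaw":[8.5,8.5,8.5,8.5,5,3]}' 40
python3 -m crank '{"travel":[[0,0,0],[0,0,0],[0,0,0],[0,0,0],[0,0,0],[0,0,0]],"twist":[[0,0,0],[0,0,0],[0,0,0],[0,0,0],[0,0,0],[0,0,0]],"jaw":[1.6,1.6,1.6,1.6,1.6,1.6]}' 40
python3 - <<'E'
from h import *
todo([.4538,-.1333,.102],Rdown(-138.8))
E
```

```text
clock: 5.15
tcp_pos: [0.4526, -0.1337, 0.1018]
eef_rot: [0.913, -0.408, -0.002, 0.001]
contact_force: [0.5, -1.1, 0.9]
finger_gap: 0.744
grasp_force: 0.0
clock: 5.65
tcp_pos: [0.4553, -0.1333, 0.1042]
eef_rot: [0.913, -0.408, 0.001, -0.001]
contact_force: [-2.1, 1.1, 10.0]
finger_gap: 0.245
grasp_force: 38.7
t=5.65 tcp [ 0.4553 -0.1333  0.1042] q [-0.54  0.5   0.88  2.19 -0.6   0.71 -1.65] F [-2.1  1.1 10. ] gap 0.245 shift [-0.1   0.11  0.22] twist [-0.2 -0.1  0.6]
```

```bash
python3 -m crank '{"travel":[[0.02,0.58,0],[0.05,1.16,0],[0.05,1.16,0],[0.05,1.16,0],[0.05,1.16,0],[0.05,1.16,0],[0.05,1.16,0]],"twist":[[0,0,-2.25],[0,0,-4.5],[0,0,-4.5],[0,0,-4.5],[0,0,-4.5],[0,0,-4.5],[0,0,-4.5]],"jaw":[1.6,1.6,1.6,1.6,1.6,1.6,1.6]}' 40
python3 -m crank '{"travel":[[0.05,1.16,0],[0.05,1.16,0],[0.05,1.16,0],[0.05,1.16,0],[0.05,1.16,0],[0.05,1.16,0],[0.05,1.16,0]],"twist":[[0,0,-4.5],[0,0,-4.5],[0,0,-4.5],[0,0,-4.5],[0,0,-4.5],[0,0,-4.5],[0,0,-4.5]],"jaw":[1.6,1.6,1.6,1.6,1.6,1.6,1.6]}' 40
python3 -m crank '{"travel":[[0.05,1.16,0],[0.05,1.16,0],[0.05,1.16,0],[0.05,1.16,0],[0.05,1.16,0],[0.05,1.16,0],[0.02,0.58,0],[0,0,0]],"twist":[[0,0,-4.5],[0,0,-4.5],[0,0,-4.5],[0,0,-4.5],[0,0,-4.5],[0,0,-4.5],[0,0,-2.25],[0,0,0]],"jaw":[1.6,1.6,1.6,1.6,1.6,1.6,1.6,1.6]}' 40
python3 - <<'E'
from h import *
a=np.radians(221.2)
todo([.5513+.148*np.cos(a),-.2447+.148*np.sin(a),.102],Rdown(-48.8))
im=eyes.snapshot("top"); cv2.imwrite("pics/top2.png",im[:,:,::-1])
p=eyes.camera_params("top")
for c,z in dict(red=.068,blue=.076).items():
  for b in blobs(im,c,20):
    (cx,cy),wh,an=cv2.minAreaRect(b.astype(np.float32))
    if 340<cx<510 and 150<cy<330: print(c,np.round([cx,cy,*wh,an],1),onz(p,[cx,cy],z).round(4))
E
```

```text
clock: 6.23
tcp_pos: [0.4127, -0.1947, 0.1041]
eef_rot: [0.987, -0.163, 0.0, -0.002]
contact_force: [-5.9, 5.3, 18.2]
finger_gap: 0.246
grasp_force: 39.9
clock: 6.82
tcp_pos: [0.4068, -0.2781, 0.1042]
eef_rot: [0.994, 0.11, -0.0, 0.001]
contact_force: [-7.6, -2.2, 11.4]
finger_gap: 0.246
grasp_force: 38.9
clock: 7.48
tcp_pos: [0.4415, -0.3463, 0.1042]
eef_rot: [0.934, 0.357, -0.001, 0.002]
contact_force: [-7.8, -4.6, 8.4]
finger_gap: 0.244
grasp_force: 41.0
t=7.48 tcp [ 0.4415 -0.3463  0.1042] q [ 0.22  0.5   0.43  1.97 -0.3   0.73 -0.02] F [-7.8 -4.6  8.4] gap 0.244 shift [ 0.16 -0.41  0.22] twist [0.2 0.2 0.6]
red [433.5 278.4  54.   24.8   3.9] [[ 0.4574 -0.2394  0.068 ]]
red [439.2 199.5  43.9  24.5   4.4] [[ 0.6476 -0.2521  0.068 ]]
blue [476.2 242.   26.4  43.6   3.4] [[ 0.546  -0.3389  0.076 ]]
blue [397.  235.6  25.4  43.6   4.4] [[ 0.5567 -0.1502  0.076 ]]
```

The table has turned: the red case is now at the mark bay. I'll release the post, lift and move over the red case to measure it.

```bash
python3 -m crank '{"travel":[[0,0,0],[0,0,0],[0,0,0],[0,0,0],[0,0,0],[0,0,-3.5],[0,0,-3.5],[0,0,-3.5]],"twist":[[0,0,0],[0,0,0],[0,0,0],[0,0,0],[0,0,0],[0,0,0],[0,0,0],[0,0,0]],"jaw":[3,4,5,6,7,8,8.5,8.5]}' 40
python3 -m crank '{"travel":[[0,0,-3],[0,0,0],[0,0,0],[0,0,0],[0,0,0],[0,0,0],[0,0,0],[0,0,0]],"twist":[[0,0,0],[0,0,-6.5],[0,0,-6.5],[0,0,-6.5],[0,0,-6.5],[0,0,-6.5],[0,0,-6.5],[0,0,-6]],"jaw":[8.5,8.5,8.5,8.5,8.5,8.5,8.5,8.5]}' 40
python3 - <<'E'
from h import *
todo([.4565,-.238,.245],Rdown(-4))
E
```

```text
clock: 8.2
tcp_pos: [0.4425, -0.3417, 0.2081]
eef_rot: [0.934, 0.356, -0.001, -0.001]
contact_force: [0.6, -0.4, -0.3]
finger_gap: 0.995
grasp_force: 0.0
clock: 8.87
tcp_pos: [0.443, -0.3419, 0.2373]
eef_rot: [0.725, 0.689, 0.0, -0.0]
contact_force: [-0.4, 0.6, -0.7]
finger_gap: 0.996
grasp_force: 0.0
t=8.87 tcp [ 0.443  -0.3419  0.2373] q [ 0.26  0.3   0.35  1.86 -0.12  1.    0.61] F [-0.4  0.6 -0.7] gap 0.996 shift [10.44  0.82 -0.77] twist [ 0.  -0.   1.1]
```

```bash
python3 -m crank '{"travel":[[1.9,0.4,-0.4],[1.9,0.4,-0.4],[0,0,0],[0,0,0]],"twist":[[0,0,0],[0,0,1.1],[0,0,0],[0,0,0]],"jaw":[8.5,8.5,8.5,8.5]}' 40
python3 - <<'E'
from h import *
todo([.4565,-.238,.245],Rdown(-4))
p=eyes.camera_params("wrist"); im=eyes.snapshot("wrist"); cv2.imwrite("pics/w2.png",im[:,:,::-1])
for b in blobs(im,"red",500):
    r=cv2.minAreaRect(b.astype(np.float32)); w=onz(p,cv2.boxPoints(r),.068); c=onz(p,r[0],.068)[0]
    e=[np.linalg.norm(w[1]-w[0]),np.linalg.norm(w[2]-w[1])]; v=w[1]-w[0] if e[0]>e[1] else w[2]-w[1]
    print("red",np.round(r[0],1),c.round(4),np.round(e,4),np.degrees(np.arctan2(v[1],v[0])).round(1))
E
```

```text
clock: 9.2
tcp_pos: [0.4537, -0.3036, 0.2454]
eef_rot: [0.732, 0.681, 0.0, 0.0]
contact_force: [-0.8, -0.5, -0.2]
finger_gap: 0.992
grasp_force: 0.0
t=9.20 tcp [ 0.4537 -0.3036  0.2454] q [ 0.19  0.27  0.34  1.88 -0.11  1.    0.51] F [-0.8 -0.5 -0.2] gap 0.992 shift [ 6.56 -0.2   0.05] twist [ 0.  -0.  -0.2]
red [551.  146.9] [ 0.655 -0.25   0.068] [0.1142 0.0625] 86.4
red [315.5 148. ] [ 0.4577 -0.2366  0.068 ] [0.0581 0.1269] -92.7
```

View pics/w2.png

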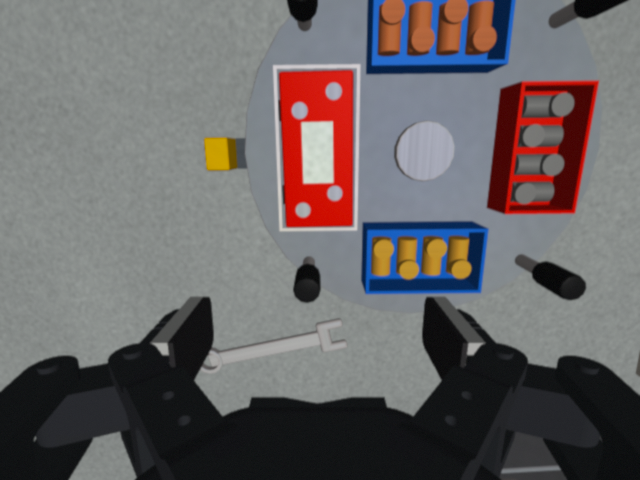

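The wrist view shows the red case at (315,148), square in its outlined bay, with the wrench at (270,345) untouched. It measures 58 x 127 mm, centred at (0.4577, -0.2366) with yaw 87.3°, and the predicted mark is (0.4565, -0.238). Next is the blue case.

```bash
cat >> h.py <<'E'
SL=0.42
def Rrack(yaw): # tool z into board, tool y along rack y turned to yaw (deg, about the board normal)
    return R.from_euler("Y",0)*R.from_matrix(np.c_[[-np.cos(SL),0,-np.sin(SL)],[0,1,0],[np.sin(SL),0,-np.cos(SL)]]) if yaw==0 else R.from_euler("z",yaw,degrees=True)*Rrack(0)
E
for k in 1 2; do python3 -m crank '{"travel":[[3.66,0,0],[3.66,0,0],[3.66,0,0],[3.66,0,0],[3.66,0,0],[3.66,0,0],[3.66,0,0],[3.66,0,0]],"twist":[[0,0,0],[0,0,0],[0,0,0],[0,0,0],[0,0,0],[0,0,0],[0,0,0],[0,0,0]],"jaw":[8.5,8.5,8.5,8.5,8.5,8.5,8.5,8.5]}' 40 >/dev/null; done
python3 - <<'E'
from h import *
todo([.4955,.362,.26],Rrack(1.7))
E
```

```text
t=10.58 tcp [0.4981 0.2799 0.2451] q [-0.6   0.31 -0.02  1.81  0.01  1.03 -0.71] F [1.6 0.4 0. ] gap 0.998 shift [ 8.16 -0.89 -1.5 ] twist [-20.2 -18.1 -94.6]
```

```bash
python3 -m crank '{"travel":[[2.7,-0.3,-0.5],[2.7,-0.3,-0.5],[2.7,-0.3,-0.5],[0,0,0],[0,0,0],[0,0,0],[0,0,0],[0,0,0]],"twist":[[0,0,0],[0,0,0],[0,0,0],[-1.44,-1.29,-6.76],[-1.44,-1.29,-6.76],[-1.44,-1.29,-6.76],[-1.44,-1.29,-6.76],[-1.44,-1.29,-6.76]],"jaw":[8.5,8.5,8.5,8.5,8.5,8.5,8.5,8.5]}' 40 >/dev/null
python3 -m crank '{"travel":[[0,0,0],[0,0,0],[0,0,0],[0,0,0],[0,0,0],[0,0,0],[0,0,0],[0,0,0]],"twist":[[-1.44,-1.29,-6.76],[-1.44,-1.29,-6.76],[-1.44,-1.29,-6.76],[-1.44,-1.29,-6.76],[-1.44,-1.29,-6.76],[-1.44,-1.29,-6.76],[-1.44,-1.29,-6.76],[-1.44,-1.29,-6.76]],"jaw":[8.5,8.5,8.5,8.5,8.5,8.5,8.5,8.5]}' 40
python3 - <<'E'
from h import *
todo([.4955,.362,.26],Rrack(1.7))
E
```

```text
clock: 11.92
tcp_pos: [0.4953, 0.3599, 0.26]
eef_rot: [0.042, 0.979, 0.003, 0.197]
contact_force: [0.6, 0.9, -0.4]
finger_gap: 0.995
grasp_force: 0.0
t=11.92 tcp [0.4953 0.3599 0.26  ] q [-0.69  0.25 -0.23  1.92  0.53  0.81  0.24] F [ 0.6  0.9 -0.4] gap 0.995 shift [-0.    0.21  0.  ] twist [-1.4 -1.3 -6.3]
```

```bash
python3 -m crank '{"travel":[[0,0,0],[0,0,0],[0,0,0]],"twist":[[-1.44,-1.29,-6.3],[0,0,0],[0,0,0]],"jaw":[8.5,8.5,8.5]}' 40 >/dev/null
cat >> h.py <<'E'
def rackcase(im,p,c,yaw=1.7,amin=1500):
    Rr=R.from_euler("z",yaw,degrees=True); n=Rr.apply([-np.sin(SL),0,np.cos(SL)]); u=Rr.apply([np.cos(SL),0,np.sin(SL)]); v=Rr.apply([0,1,0])
    for b in blobs(im,c,amin):
        r=cv2.minAreaRect(b.astype(np.float32)); C=onz(p,r[0],.1353)[0]
        q=onplane(p,b,C,n); uv=np.c_[(q-C)@u,(q-C)@v].astype(np.float32)*1000
        m=cv2.minAreaRect(uv); C2=C+u*m[0][0]/1000+v*m[0][1]/1000
        print(c,"px",np.round(r[0],1),"lid C",C2.round(4),"size",np.round(m[1],1),"ang",round(m[2],1))
E
python3 - <<'E'
from h import *
todo([.4955,.362,.26],Rrack(1.7))
p=eyes.camera_params("wrist"); im=eyes.snapshot("wrist"); cv2.imwrite("pics/w3.png",im[:,:,::-1])
rackcase(im,p,"blue"); rackcase(im,p,"yellow")
E
```

```text
t=12.17 tcp [0.4951 0.3595 0.2601] q [-0.68  0.24 -0.25  1.94  0.55  0.77  0.32] F [0.3 0.3 0.2] gap 0.997 shift [-0.03  0.25  0.02] twist [-0.  -0.1 -0.6]
blue px [598.2 345.4] lid C [0.6907 0.6633 0.136 ] size [96.9 61.4] ang 81.7
blue px [198.7 221.9] lid C [0.5431 0.2774 0.137 ] size [280.8 131. ] ang 90.0
blue px [622.5 195.9] lid C [0.5147 0.5791 0.137 ] size [ 63.4 139. ] ang 69.1
yellow px [ 46.5 227.5] lid C [0.5506 0.1448 0.1368] size [ 75.6 127. ] ang 89.6
```

View pics/w3.png

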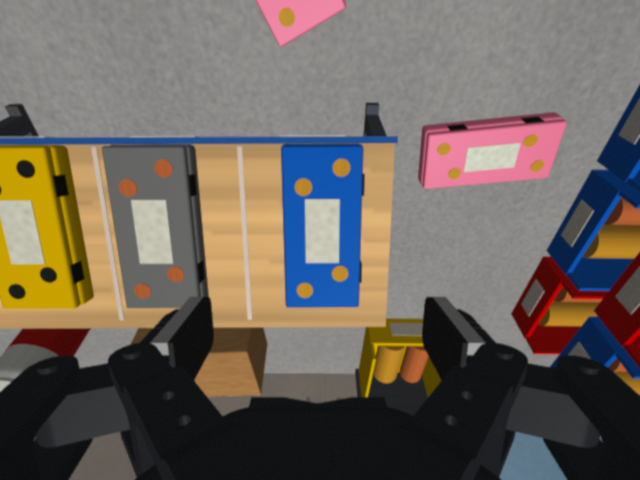

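The wrist view shows the blue lid with corners (283,146), (361,146), (359,306) and (286,306). It is aligned with the rack, but its mask merges with the lip at row 140. I'll open the mask to separate them and measure again.

```bash
sed -i 's/    cs,_=cv2.findContours/    if k: m=cv2.morphologyEx(m,cv2.MORPH_OPEN,np.ones((k,k)))\n    cs,_=cv2.findContours/; s/def blobs(im,c,amin=40)/def blobs(im,c,amin=40,k=0)/; s/blobs(im,c,amin):/blobs(im,c,amin,15):/' h.py
python3 - <<'E'
from h import *
p=eyes.camera_params("wrist"); im=cv2.imread("pics/w3.png")[:,:,::-1].copy()
rackcase(im,p,"blue",amin=5000)
# lip line: rack yaw
h=cv2.cvtColor(im,cv2.COLOR_RGB2HSV); m=cv2.inRange(h,np.array((105,130,40)),np.array((125,255,255)))
cols=[c for c in range(20,270,10)]; top=[[c,np.where(m[120:150,c])[0].min()+120] for c in cols if m[120:150,c].any()]
W=onz(p,np.array(top,float),.085+.0091); k=np.polyfit(W[:,1],W[:,0],1); print("lip",W[[0,-1]].round(4),"rack yaw",-np.degrees(np.arctan(k[0])), "x at y=.36",np.polyval(k,.36))
E
```

```text
lip [[0.4948 0.1366 0.0941]
 [0.4897 0.3179 0.0941]] rack yaw 1.3306831900349283 x at y=.36 0.48915658186681454
```

```bash
sed -i 's/    if k: m=/    if k: cv2.drawContours(m,cv2.findContours(m,cv2.RETR_EXTERNAL,cv2.CHAIN_APPROX_NONE)[0],-1,255,-1); m=/' h.py
python3 - <<'E'
from h import *
p=eyes.camera_params("wrist"); im=cv2.imread("pics/w3.png")[:,:,::-1].copy()
rackcase(im,p,"blue",1.5,amin=5000)
E
```

```text
blue px [597.9 213.4] lid C [0.5301 0.5695 0.1369] size [ 58.3 114.2] ang 88.1
blue px [322.  221.5] lid C [0.5414 0.3658 0.137 ] size [ 58.5 130. ] ang 89.7
```

Run:
```python
from h import *
n=R.from_euler("z",1.5,degrees=True).apply([-np.sin(SL),0,np.cos(SL)])
todo(np.array([.5414,.3658,.137])-.012*n,Rrack(1.4))
```

```text
t=12.22 tcp [0.4953 0.36   0.2603] q [-0.68  0.24 -0.25  1.94  0.55  0.77  0.32] F [ 0.1  0.6 -0.5] gap 0.992 shift [ 0.79  0.44 14.34] twist [ 0.1 -0.1 -0.3]
```

```bash
python3 -m crank '{"travel":[[0.79,0.44,0],[0,0,3],[0,0,3],[0,0,3],[0,0,3],[0,0,1.3],[0,0,0.6],[0,0,0]],"twist":[[0,0,0],[0,0,0],[0,0,0],[0,0,0],[0,0,0],[0,0,0],[0,0,0],[0,0,0]],"jaw":[8.5,8.5,8.5,8.5,8.5,8.5,8.5,8.5]}' 40
python3 - <<'E'
from h import *
n=R.from_euler("z",1.5,degrees=True).apply([-np.sin(SL),0,np.cos(SL)])
todo(np.array([.5414,.3658,.137])-.012*n,Rrack(1.4))
E
```

```text
clock: 12.88
tcp_pos: [0.5436, 0.3669, 0.1291]
eef_rot: [-0.012, 0.978, 0.004, 0.208]
contact_force: [0.3, 0.1, -0.5]
finger_gap: 0.997
grasp_force: 0.0
t=12.88 tcp [0.5436 0.3669 0.1291] q [-0.71  0.46 -0.15  1.96  0.75  0.55  0.14] F [ 0.3  0.1 -0.5] gap 0.997 shift [-0.12 -0.1   0.39] twist [ 0.1 -0.1 -0.1]
```

```bash
python3 -m crank '{"travel":[[0,-0.1,0],[0,0,0],[0,0,0],[0,0,0],[0,0,0],[0,0,0],[0,0,0],[0,0,0]],"twist":[[0,0,0],[0,0,0],[0,0,0],[0,0,0],[0,0,0],[0,0,0],[0,0,0],[0,0,0]],"jaw":[8.5,7,6.5,6,5.5,5.5,5.5,5.5]}' 30
python3 - <<'E'
from h import *
n=R.from_euler("z",1.5,degrees=True).apply([-np.sin(SL),0,np.cos(SL)])
todo(np.array([.5414,.3658,.137])-.012*n,Rrack(1.4))
E
```

```text
clock: 13.55
tcp_pos: [0.544, 0.366, 0.1319]
eef_rot: [-0.012, 0.978, 0.005, 0.209]
contact_force: [-3.2, -1.8, 6.0]
finger_gap: 0.717
grasp_force: 31.7
t=13.55 tcp [0.544  0.366  0.1319] q [-0.71  0.46 -0.15  1.96  0.76  0.55  0.14] F [-3.2 -1.8  6. ] gap 0.717 shift [ 0.04 -0.02  0.63] twist [ 0.2  0.1 -0.1]
```

```bash
python3 -m crank '{"travel":[[0,0,0],[0,0,-0.5],[0,0,-1],[0,0,-2],[0,0,-2.5],[0,0,-2.5],[0,0,-2.5],[0,0,-2.5]],"twist":[[0,0,0],[0,0,0],[0,0,0],[0,0,0],[0,0,0],[0,0,0],[0,0,0],[0,0,0]],"jaw":[5.5,5.5,5.5,5.5,5.5,5.5,5.5,5.5]}' 45
python3 -m crank '{"travel":[[0,0,0],[0,0,0]],"twist":[[0,0,0],[0,0,0]],"jaw":[5.5,5.5]}' 45 >/dev/null
python3 - <<'E'
from h import *
todo([.4577,-.237,.20],Rdown(-2.7))
p=eyes.camera_params("wrist"); im=eyes.snapshot("wrist"); cv2.imwrite("pics/w4.png",im[:,:,::-1])
E
```

```text
clock: 14.22
tcp_pos: [0.4872, 0.3638, 0.2548]
eef_rot: [-0.012, 0.978, 0.004, 0.208]
contact_force: [0.3, 0.9, -2.1]
finger_gap: 0.714
grasp_force: 50.4
t=14.38 tcp [0.4883 0.3647 0.2553] q [-0.69  0.24 -0.25  1.95  0.57  0.76  0.29] F [ 0.4 -0.4 -2.7] gap 0.708 shift [  6.35 -60.1    2.83] twist [20.1 18.1 92.6]
```

View pics/w4.png

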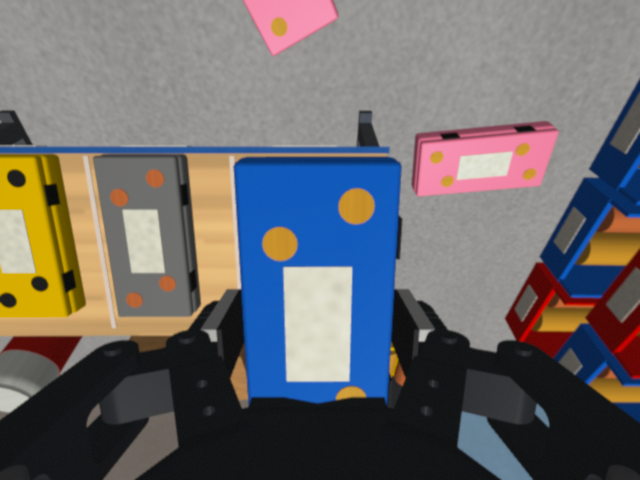

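The blue case is held, with its label centre at (318,324) and its top edge at row 158 spanning columns 237–399. I'll check its tilt and depth in the hand from the side edges.

```bash
cat >> h.py <<'E'
def inhand(im,p,c,rows=(170,285),W=.0595):
    s=get_state(); Rt=R.from_quat(s["eef_rot"]); T=p["world_from_camera"]; f=240/np.tan(np.radians(p["vertical_fov"])/2)
    Rc=Rt.inv().as_matrix()@T[:3,:3]; o=Rt.inv().apply(T[:3,3]-s["tcp_pos"])
    b=max(blobs(im,c,5000,15),key=lambda b:cv2.contourArea(b)); m=np.zeros((480,640),np.uint8); cv2.drawContours(m,[b],-1,255,-1)
    L=[];Rr=[];v=[]
    for r in range(*rows):
        x=np.where(m[r])[0]; L.append(x.min()); Rr.append(x.max()); v.append((r-p["cy"])/f)
    v=np.array(v); w=(np.array(Rr)-L+1)/f; bb,a=np.polyfit(v,w,1); mid=np.polyfit(v,((np.array(Rr)+L)/2-p["cx"])/f,1)
    e=Rc.T@[0,0,1]; print("lid tilt deg about y: got %.1f, if square %.1f"%(np.degrees(np.arctan2(bb,a)),np.degrees(np.arctan2(e[1],e[2]))))
    H=W*e[2]/a; print("lid z in tool (W=%.4f): %.4f"%(W,o[2]+H),"cam o",o.round(4))
    top=b[abs(b[:,0]-b[:,0].mean())<25][:,1].min()
    for z in (-.006,o[2]+H):
        g=lambda px: (lambda d:o+d*(z-o[2])/d[2])(Rc@np.array([(px[0]-p["cx"])/f,(px[1]-p["cy"])/f,1]))
        i=[5,len(L)-5]; q=[g([(L[k]+Rr[k])/2,rows[0]+k]) for k in i]
        print("z %.4f: top edge x %.4f, midline y %.4f, yaw deg %.2f"%(z,g([317,top])[0],(q[0][1]+q[1][1])/2,np.degrees(np.arctan2(q[0][1]-q[1][1],q[0][0]-q[1][0]))), "width %.4f"%(w[60]*0+ (g([Rr[60],rows[0]+60])-g([L[60],rows[0]+60]))[1]))
E
python3 - <<'E'
from h import *
p=eyes.camera_params("wrist"); im=cv2.imread("pics/w4.png")[:,:,::-1].copy(); inhand(im,p,"blue")
E
```

```text
lid tilt deg about y: got -14.4, if square -15.1
lid z in tool (W=0.0595): -0.0006 cam o [ 0.0648  0.0005 -0.1289]
z -0.0060: top edge x 0.0618, midline y 0.0004, yaw deg -0.04 width 0.0572
z -0.0006: top edge x 0.0617, midline y 0.0004, yaw deg -0.04 width 0.0597
```

```bash
python3 -m crank '{"travel":[[0,0,0],[0,0,0],[0,0,0],[0,0,0],[0,0,0],[0,0,0],[0,0,0]],"twist":[[1.44,1.29,6.61],[1.44,1.29,6.61],[1.44,1.29,6.61],[1.44,1.29,6.61],[1.44,1.29,6.61],[1.44,1.29,6.61],[1.44,1.29,6.61]],"jaw":[5.5,5.5,5.5,5.5,5.5,5.5,5.5]}' 45 >/dev/null
python3 -m crank '{"travel":[[0,0,0],[0,0,0],[0,0,0],[0,0,0],[0,0,0],[0,0,0],[0,0,0]],"twist":[[1.44,1.29,6.61],[1.44,1.29,6.61],[1.44,1.29,6.61],[1.44,1.29,6.61],[1.44,1.29,6.61],[1.44,1.29,6.61],[1.44,1.29,6.61]],"jaw":[5.5,5.5,5.5,5.5,5.5,5.5,5.5]}' 45
python3 - <<'E'
from h import *
todo([.4577,-.2356,.20],Rdown(-2.7))
E
```

```text
clock: 15.6
tcp_pos: [0.4888, 0.3632, 0.2513]
eef_rot: [0.726, 0.688, -0.004, 0.0]
contact_force: [-0.2, -0.1, -2.0]
finger_gap: 0.71
grasp_force: 50.4
t=15.60 tcp [0.4888 0.3632 0.2513] q [-0.7   0.37 -0.06  1.7   0.02  1.08 -0.82] F [-0.2 -0.1 -2. ] gap 0.71 shift [-59.93   0.15   5.51] twist [-0.3  0.4 -0.4]
```

```bash
for k in 1 2; do python3 -m crank '{"travel":[[-3.74,0.01,0],[-3.74,0.01,0],[-3.74,0.01,0],[-3.74,0.01,0],[-3.74,0.01,0],[-3.74,0.01,0],[-3.74,0.01,0],[-3.74,0.01,0]],"twist":[[0,0,0],[0,0,0],[0,0,0],[0,0,0],[0,0,0],[0,0,0],[0,0,0],[0,0,0]],"jaw":[5.5,5.5,5.5,5.5,5.5,5.5,5.5,5.5]}' 45 >/dev/null; done
python3 -m crank '{"travel":[[0,0,2.5],[0,0,2.5],[0,0,0],[0,0,0]],"twist":[[0,0,0],[0,0,0],[0,0,0],[0,0,0]],"jaw":[5.5,5.5,5.5,5.5]}' 45
python3 - <<'E'
from h import *
todo([.4577,-.2356,.105],Rdown(-2.7))
p=eyes.camera_params("wrist"); im=eyes.snapshot("wrist"); cv2.imwrite("pics/w5.png",im[:,:,::-1]); inhand(im,p,"blue",(170,285))
E
```

```text
clock: 17.27
tcp_pos: [0.4602, -0.2336, 0.2043]
eef_rot: [0.724, 0.69, -0.004, -0.001]
contact_force: [-0.4, 0.0, -2.3]
finger_gap: 0.711
grasp_force: 50.7
t=17.27 tcp [ 0.4602 -0.2336  0.2043] q [ 0.09  0.27  0.3   1.99 -0.09  0.9   0.39] F [-0.4  0.  -2.3] gap 0.711 shift [-0.17 -0.17  9.93] twist [-0.4  0.2 -0.1]
lid tilt deg about y: got -14.5, if square -15.0
lid z in tool (W=0.0595): -0.0000 cam o [ 6.630e-02 -1.000e-04 -1.278e-01]
z -0.0060: top edge x 0.0911, midline y -0.0005, yaw deg -0.03 width 0.0570
z -0.0000: top edge x 0.0923, midline y -0.0005, yaw deg -0.03 width 0.0598
```

```bash
python3 -m crank '{"travel":[[-0.17,-0.17,2],[0,0,3],[0,0,2.5],[0,0,1.5],[0,0,0.7],[0,0,0],[0,0,0]],"twist":[[-0.4,0.2,-0.1],[0,0,0],[0,0,0],[0,0,0],[0,0,0],[0,0,0],[0,0,0]],"jaw":[5.5,5.5,5.5,5.5,5.5,5.5,5.5]}' 45
python3 - <<'E'
from h import *
todo([.4577,-.2356,.094],Rdown(-2.7))
E
```

```text
clock: 17.9
tcp_pos: [0.4615, -0.236, 0.1103]
eef_rot: [0.723, 0.691, 0.002, 0.003]
contact_force: [0.3, 0.1, -2.9]
finger_gap: 0.708
grasp_force: 50.6
t=17.90 tcp [ 0.4615 -0.236   0.1103] q [ 0.14  0.41  0.27  2.06 -0.17  0.68  0.47] F [ 0.3  0.1 -2.9] gap 0.708 shift [ 0.02 -0.39  1.63] twist [0.4 0.1 0.1]
```

```bash
for k in 1 2 3; do python3 -m crank '{"travel":[[0,0,0.1],[0,0,0]],"twist":[[0,0,0],[0,0,0]],"jaw":[5.5,5.5]}' 45 | egrep "tcp|rot|contact"; done
python3 - <<'E'
from h import *
todo([.4577,-.2356,.094],Rdown(-2.7))
E
```

```text
tcp_pos: [0.4615, -0.2361, 0.1095]
eef_rot: [0.723, 0.691, 0.002, 0.003]
contact_force: [-0.5, 0.2, -2.7]
tcp_pos: [0.4608, -0.2359, 0.1077]
eef_rot: [0.723, 0.691, 0.002, 0.003]
contact_force: [1.0, 0.3, -2.4]
tcp_pos: [0.4605, -0.2358, 0.1062]
eef_rot: [0.723, 0.691, 0.001, 0.002]
contact_force: [-0.0, 0.2, -2.0]
t=18.40 tcp [ 0.4605 -0.2358  0.1062] q [ 0.14  0.41  0.27  2.07 -0.17  0.68  0.47] F [-0.   0.2 -2. ] gap 0.712 shift [ 0.01 -0.28  1.22] twist [0.3 0.1 0.1]
```

```bash
python3 -m crank '{"travel":[[0,-0.28,0.4],[0,0,0.4],[0,0,0]],"twist":[[0.2,0,0],[0,0,0],[0,0,0]],"jaw":[5.5,5.5,5.5]}' 45 | egrep "tcp|rot|contact"
for k in 1 2 3; do python3 -m crank '{"travel":[[0,0,0.1],[0,0,0]],"twist":[[0,0,0],[0,0,0]],"jaw":[5.5,5.5]}' 45 | egrep "tcp|rot|contact"; done
python3 - <<'E'
from h import *
todo([.4577,-.2356,.094],Rdown(-2.7))
E
```

```text
tcp_pos: [0.4569, -0.2354, 0.0972]
eef_rot: [0.723, 0.691, -0.0, 0.0]
contact_force: [0.1, 0.7, -2.0]
tcp_pos: [0.4576, -0.2357, 0.0968]
eef_rot: [0.723, 0.691, 0.0, 0.001]
contact_force: [-0.5, -0.6, -2.2]
tcp_pos: [0.4577, -0.2357, 0.0961]
eef_rot: [0.723, 0.691, 0.0, 0.001]
contact_force: [0.0, 0.1, -1.8]
tcp_pos: [0.4577, -0.2357, 0.0951]
eef_rot: [0.723, 0.691, 0.0, 0.001]
contact_force: [0.6, -0.6, -2.1]
t=19.15 tcp [ 0.4577 -0.2357  0.0951] q [ 0.14  0.43  0.26  2.08 -0.18  0.65  0.48] F [ 0.6 -0.6 -2.1] gap 0.713 shift [0.01 0.   0.11] twist [0.1 0.1 0.1]
```

```bash
for k in 1 2 3; do python3 -m crank '{"travel":[[0,0,0.1],[0,0,0]],"twist":[[0,0,0],[0,0,0]],"jaw":[5.5,5.5]}' 45 | egrep "tcp|contact"; done
```

```text
tcp_pos: [0.4577, -0.2357, 0.094]
contact_force: [-0.0, 0.4, -2.3]
tcp_pos: [0.4576, -0.2357, 0.093]
contact_force: [-0.4, -0.2, -1.8]
tcp_pos: [0.4576, -0.2357, 0.092]
contact_force: [-0.5, 0.8, -2.3]
```

```bash
for k in 1 2; do python3 -m crank '{"travel":[[0,0,0.1],[0,0,0]],"twist":[[0,0,0],[0,0,0]],"jaw":[5.5,5.5]}' 45 | egrep "tcp|contact"; done
```

```text
tcp_pos: [0.4578, -0.2358, 0.0916]
contact_force: [-1.8, 1.2, 3.2]
tcp_pos: [0.4578, -0.2359, 0.0915]
contact_force: [-5.8, 2.5, 15.7]
```

Contact is at TCP z = 0.0918. I'll ease off 1 mm and release.

```bash
python3 -m crank '{"travel":[[0,0,-0.1],[0,0,0],[0,0,0],[0,0,0],[0,0,0],[0,0,0],[0,0,0]],"twist":[[0,0,0],[0,0,0],[0,0,0],[0,0,0],[0,0,0],[0,0,0],[0,0,0]],"jaw":[5.5,6.3,6.6,7,7.5,8.5,8.5]}' 20
python3 -m crank '{"travel":[[0,0,-1],[0,0,-2],[0,0,-3],[0,0,-3.5],[-1.8,0,-3.5],[-2.4,0,-2],[-2.4,0,0],[0,0,0]],"twist":[[0,0,0],[0,0,0],[0,0,0],[0,0,0],[0,0,0],[0,0,0],[0,0,0],[0,0,0]],"jaw":[8.5,8.5,8.5,8.5,8.5,8.5,8.5,8.5]}' 40
python3 - <<'E'
from h import *
todo([.4577,-.2356,.094],Rdown(-2.7))
p=eyes.camera_params("wrist"); im=eyes.snapshot("wrist"); cv2.imwrite("pics/w6.png",im[:,:,::-1])
for b in blobs(im,"blue",2000,15):
    r=cv2.minAreaRect(b.astype(np.float32)); w=onz(p,cv2.boxPoints(r),.094); c=onz(p,r[0],.094)[0]
    e=[np.linalg.norm(w[1]-w[0]),np.linalg.norm(w[2]-w[1])]; v=w[1]-w[0] if e[0]>e[1] else w[2]-w[1]
    print("blue",np.round(r[0],1),c.round(4),np.round(e,4),np.degrees(np.arctan2(v[1],v[0])).round(1))
E
```

```text
clock: 20.57
tcp_pos: [0.4577, -0.2357, 0.0911]
eef_rot: [0.723, 0.691, 0.0, 0.001]
contact_force: [-0.5, -0.5, -0.2]
finger_gap: 0.993
grasp_force: 0.0
clock: 21.23
tcp_pos: [0.4541, -0.3069, 0.2442]
eef_rot: [0.725, 0.689, 0.0, 0.004]
contact_force: [0.1, -1.7, 0.3]
finger_gap: 0.997
grasp_force: 0.0
t=21.23 tcp [ 0.4541 -0.3069  0.2442] q [ 0.19  0.27  0.35  1.89 -0.11  0.99  0.54] F [ 0.1 -1.7  0.3] gap 0.997 shift [ 7.22 -0.1  14.98] twist [ 0.4  0.3 -0.3]
blue [421.9 254.3] [ 0.5414 -0.3304  0.094 ] [0.0614 0.1003] -3.7
blue [315.5 137. ] [ 0.458  -0.2328  0.094 ] [0.0578 0.1255] -91.2
blue [439.7  58.5] [ 0.55   -0.1833  0.094 ] [0.101  0.0156] -0.4
```

View pics/w6.png

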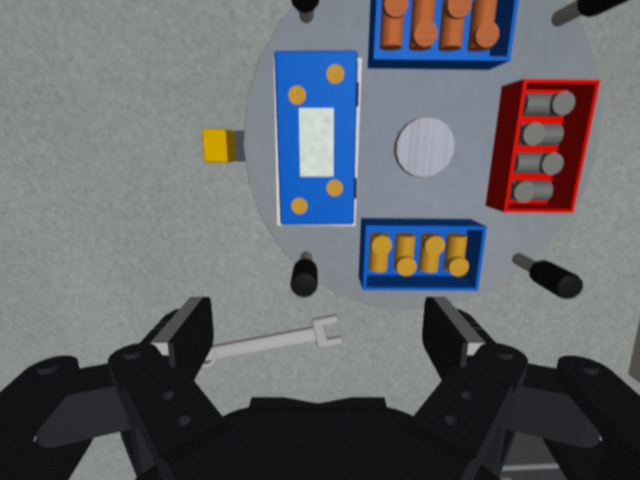

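Blue lies on red. It reads as offset by +3.8 mm in y, so I'll take another picture at rest, using the red bin as a fixed reference: it read (0.655, -0.250) earlier.

```bash
python3 -m crank '{"travel":[[0,0,0],[0,0,0],[0,0,0]],"twist":[[0.4,0.3,-0.3],[0,0,0],[0,0,0]],"jaw":[8.5,8.5,8.5]}' 40 >/dev/null
cat >> h.py <<'E'
def flat(im,p,c,z,amin=2000,k=0):
    for b in blobs(im,c,amin,k):
        r=cv2.minAreaRect(b.astype(np.float32)); w=onz(p,cv2.boxPoints(r),z); q=onz(p,r[0],z)[0]
        e=[np.linalg.norm(w[1]-w[0]),np.linalg.norm(w[2]-w[1])]; v=w[1]-w[0] if e[0]>e[1] else w[2]-w[1]
        print(c,np.round(r[0],1),q.round(4),np.round(e,4),np.degrees(np.arctan2(v[1],v[0])).round(1))
E
python3 - <<'E'
from h import *
todo([.4577,-.2356,.094],Rdown(-2.7))
p=eyes.camera_params("wrist"); im=eyes.snapshot("wrist"); cv2.imwrite("pics/w7.png",im[:,:,::-1])
flat(im,p,"red",.068,500);flat(im,p,"blue",.094)
im=eyes.snapshot("top");cv2.imwrite("pics/top3.png",im[:,:,::-1]);p=eyes.camera_params("top")
flat(im,p,"blue",.094,500)
E
```

```text
t=21.53 tcp [ 0.4545 -0.3002  0.2407] q [ 0.19  0.28  0.34  1.89 -0.11  1.    0.54] F [0.5 0.2 0.4] gap 0.993 shift [ 6.39  0.16 14.7 ] twist [-0.4 -0.3  0.5]
red [556.7 159.9] [ 0.6551 -0.2495  0.068 ] [0.1146 0.0625] 86.3
blue [425.8 267. ] [ 0.5425 -0.3304  0.094 ] [0.0625 0.102 ] -3.5
blue [320.5 149.5] [ 0.4592 -0.2337  0.094 ] [0.0579 0.1255] -90.4
blue [450.   40.5] [ 0.5527 -0.1633  0.094 ] [0.1052 0.0516] -2.3
blue [ 22.5 310. ] [0.3608 0.7165 0.094 ] [0.1043 0.1241] -175.9
blue [434.3 278.3] [ 0.4567 -0.2359  0.094 ] [0.059  0.1292] -92.7
blue [397.  235.4] [ 0.5552 -0.1479  0.094 ] [0.1028 0.0596] -3.6
blue [ 34.  230.5] [0.5462 0.7034 0.094 ] [0.1604 0.2338] -176.2
blue [ 27.  144.1] [0.7523 0.7351 0.094 ] [0.1305 0.1365] -92.0
```

Blue is about 3 mm off centre and about 2° off in yaw at most, well within the limits. The fiducial agrees. Now yellow.

```bash
python3 -m crank '{"travel":[[3.65,0.1,-0.15],[3.65,0.1,-0.15],[3.65,0.1,-0.15],[3.65,0.1,-0.15],[3.65,0.1,-0.15],[3.65,0.1,-0.15]],"twist":[[0,0,0],[0,0,0],[0,0,0],[0,0,0],[0,0,0],[0,0,0]],"jaw":[8.5,8.5,8.5,8.5,8.5,8.5]}' 40 >/dev/null
python3 -m crank '{"travel":[[3.65,0.1,-0.15],[3.65,0.1,-0.15],[3.65,0.1,-0.15],[3.65,0.1,-0.15],[3.65,0.1,-0.15],[3.65,0.1,-0.15],[0,0,0]],"twist":[[0,0,0],[0,0,0],[0,0,0],[0,0,0],[0,0,0],[0,0,0],[0,0,0]],"jaw":[8.5,8.5,8.5,8.5,8.5,8.5,8.5]}' 40 >/dev/null
python3 - <<'E'
from h import *
todo([.4944,.1358,.26],Rrack(1.5))
E
```

```text
t=22.72 tcp [0.4837 0.1445 0.2613] q [-0.44  0.18  0.03  1.94 -0.02  1.02 -0.42] F [0.5 0.7 0.3] gap 0.999 shift [-0.84  1.09  0.12] twist [-19.4 -19.  -91.8]
```

```bash
python3 -m crank '{"travel":[[-0.84,1.09,0],[0,0,0],[0,0,0],[0,0,0],[0,0,0],[0,0,0],[0,0,0],[0,0,0]],"twist":[[0,0,0],[-1.39,-1.36,-6.56],[-1.39,-1.36,-6.56],[-1.39,-1.36,-6.56],[-1.39,-1.36,-6.56],[-1.39,-1.36,-6.56],[-1.39,-1.36,-6.56],[-1.39,-1.36,-6.56]],"jaw":[8.5,8.5,8.5,8.5,8.5,8.5,8.5,8.5]}' 40 >/dev/null
python3 -m crank '{"travel":[[0,0,0],[0,0,0],[0,0,0],[0,0,0],[0,0,0],[0,0,0],[0,0,0],[0,0,0]],"twist":[[-1.39,-1.36,-6.56],[-1.39,-1.36,-6.56],[-1.39,-1.36,-6.56],[-1.39,-1.36,-6.56],[-1.39,-1.36,-6.56],[-1.39,-1.36,-6.56],[-1.39,-1.36,-6.56],[0,0,0]],"jaw":[8.5,8.5,8.5,8.5,8.5,8.5,8.5,8.5]}' 40 >/dev/null
python3 -m crank '{"travel":[[0,0,0],[0,0,0]],"twist":[[0,0,0],[0,0,0]],"jaw":[8.5,8.5]}' 40 >/dev/null
python3 - <<'E'
from h import *
todo([.4944,.1358,.26],Rrack(1.5))
p=eyes.camera_params("wrist"); im=eyes.snapshot("wrist"); cv2.imwrite("pics/w8.png",im[:,:,::-1])
rackcase(im,p,"yellow",1.5,amin=3000)
E
```

```text
t=24.22 tcp [0.495  0.127  0.2611] q [-0.41  0.01 -0.08  2.2   0.35  0.58  0.83] F [ 0.1 -0.   0.4] gap 0.997 shift [0.09 0.88 0.07] twist [-0.4 -0.  -0.6]
yellow px [325. 230.] lid C [0.5495 0.1345 0.1369] size [ 59.8 126.7] ang 89.9
```

View pics/w8.png

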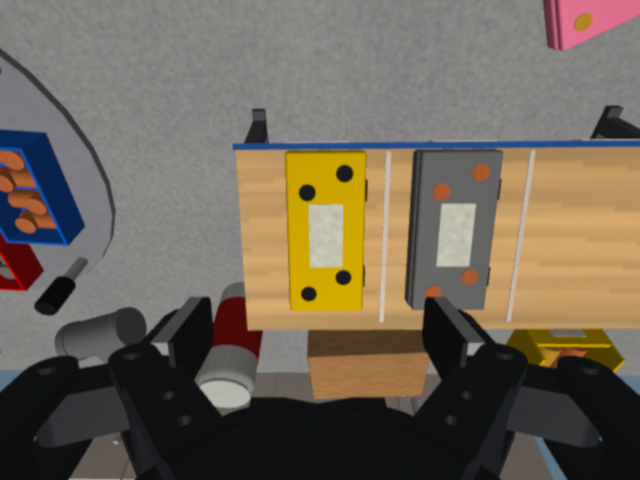

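The yellow lid is at (325,230). The gap to the grey case is about 37 mm and the open finger needs 26, so it fits. I'll go down the same way as for blue.

Run:
```python
from h import *
n=R.from_euler("z",1.5,degrees=True).apply([-np.sin(SL),0,np.cos(SL)])
todo(np.array([.5495,.1345,.1369])-.012*n,Rrack(1.5))
```

```text
t=24.27 tcp [0.4952 0.1271 0.2611] q [-0.41  0.01 -0.08  2.2   0.35  0.58  0.83] F [ 0.5 -0.5  0.1] gap 0.997 shift [ 0.09  0.7  14.76] twist [-0.4 -0.  -0.6]
```

```bash
python3 -m crank '{"travel":[[0.09,0.7,0],[0,0,3],[0,0,3],[0,0,3],[0,0,2],[0,0,0],[0,0,0]],"twist":[[-0.4,0,-0.6],[0,0,0],[0,0,0],[0,0,0],[0,0,0],[0,0,0],[0,0,0]],"jaw":[8.2,8.2,8.2,8.2,8.2,8.2,8.2]}' 40 >/dev/null
python3 - <<'E'
from h import *
n=R.from_euler("z",1.5,degrees=True).apply([-np.sin(SL),0,np.cos(SL)])
todo(np.array([.5495,.1345,.1369])-.012*n,Rrack(1.5))
E
```

```text
t=24.85 tcp [0.5384 0.1353 0.1592] q [-0.44  0.24 -0.02  2.22  0.54  0.34  0.66] F [-0.3 -0.2  0.1] gap 0.96 shift [-0.11 -0.11  3.69] twist [-0.  -0.1  0.2]
```

```bash
python3 -m crank '{"travel":[[-0.1,-0.1,2],[0,0,1],[0,0,0.6],[0,0,0],[0,0,0]],"twist":[[0,0,0],[0,0,0],[0,0,0],[0,0,0],[0,0,0]],"jaw":[8.2,8.2,8.2,8.2,8.2]}' 40 >/dev/null
python3 - <<'E'
from h import *
n=R.from_euler("z",1.5,degrees=True).apply([-np.sin(SL),0,np.cos(SL)])
todo(np.array([.5495,.1345,.1369])-.012*n,Rrack(1.5))
E
```

```text
t=25.27 tcp [0.5543 0.1346 0.1281] q [-0.47  0.32  0.03  2.21  0.61  0.27  0.6 ] F [0.  0.1 1.8] gap 0.96 shift [0.08 0.01 0.2 ] twist [0.  0.  0.2]
```

```bash
python3 -m crank '{"travel":[[0.05,0,0],[0,0,0],[0,0,0],[0,0,0],[0,0,0],[0,0,0],[0,0,0],[0,0,0]],"twist":[[0,0,0],[0,0,0],[0,0,0],[0,0,0],[0,0,0],[0,0,0],[0,0,0],[0,0,0]],"jaw":[8,7,6.5,6,5.5,5.5,5.5,5.5]}' 30
python3 -m crank '{"travel":[[0,0,0],[0,0,-0.5],[0,0,-1],[0,0,-2],[0,0,-2.5],[0,0,-2.5],[0,0,-2.5],[0,0,-2.5]],"twist":[[0,0,0],[0,0,0],[0,0,0],[0,0,0],[0,0,0],[0,0,0],[0,0,0],[0,0,0]],"jaw":[5.5,5.5,5.5,5.5,5.5,5.5,5.5,5.5]}' 45
python3 -m crank '{"travel":[[0,0,0],[0,0,0],[0,0,0]],"twist":[[0,0,0],[0,0,0],[0,0,0]],"jaw":[5.5,5.5,5.5]}' 45 >/dev/null
python3 - <<'E'
from h import *
todo([.458,-.235,.20],Rdown(-2.2))
p=eyes.camera_params("wrist"); im=eyes.snapshot("wrist"); cv2.imwrite("pics/w9.png",im[:,:,::-1]); inhand(im,p,"yellow",(175,285))
E
```

```text
clock: 25.93
tcp_pos: [0.5539, 0.1343, 0.1281]
eef_rot: [-0.014, 0.978, 0.003, 0.209]
contact_force: [-3.2, -0.3, 5.8]
finger_gap: 0.718
grasp_force: 31.4
clock: 26.6
tcp_pos: [0.497, 0.1324, 0.2515]
eef_rot: [-0.014, 0.978, 0.002, 0.207]
contact_force: [0.2, 0.2, -2.4]
finger_gap: 0.714
grasp_force: 51.0
t=26.85 tcp [0.4983 0.1324 0.2499] q [-0.39  0.04 -0.11  2.2   0.37  0.56  0.83] F [-0.6 -0.3 -2.8] gap 0.711 shift [  6.7  -36.6    2.55] twist [19.5 18.4 92.4]
lid tilt deg about y: got -15.2, if square -15.1
lid z in tool (W=0.0595): -0.0074 cam o [ 0.0647  0.0005 -0.1293]
z -0.0060: top edge x 0.0635, midline y 0.0008, yaw deg 0.22 width 0.0598
z -0.0074: top edge x 0.0636, midline y 0.0008, yaw deg 0.22 width 0.0591
```

```bash
python3 -m crank '{"travel":[[0,0,0],[0,0,0],[0,0,0],[0,0,0],[0,0,0],[0,0,0],[0,0,0]],"twist":[[1.39,1.31,6.6],[1.39,1.31,6.6],[1.39,1.31,6.6],[1.39,1.31,6.6],[1.39,1.31,6.6],[1.39,1.31,6.6],[1.39,1.31,6.6]],"jaw":[5.5,5.5,5.5,5.5,5.5,5.5,5.5]}' 45 >/dev/null
python3 -m crank '{"travel":[[0,0,0],[0,0,0],[0,0,0],[0,0,0],[0,0,0],[0,0,0],[0,0,0],[0,0,0]],"twist":[[1.39,1.31,6.6],[1.39,1.31,6.6],[1.39,1.31,6.6],[1.39,1.31,6.6],[1.39,1.31,6.6],[1.39,1.31,6.6],[1.39,1.31,6.6],[0,0,0]],"jaw":[5.5,5.5,5.5,5.5,5.5,5.5,5.5,5.5]}' 45 >/dev/null
python3 - <<'E'
from h import *
todo([.4572,-.2365,.25],Rdown(-2))
E
```

```text
t=28.15 tcp [0.4995 0.1316 0.2489] q [-0.4   0.21  0.03  1.93 -0.01  1.   -0.42] F [ 0.6  0.3 -3.6] gap 0.716 shift [-36.96  -2.58  -0.1 ] twist [ 0.   0.  -0.6]
```

```bash
python3 -m crank '{"travel":[[-3.7,-0.26,0],[-3.7,-0.26,0],[-3.7,-0.26,0],[-3.7,-0.26,0],[-3.7,-0.26,0]],"twist":[[0,0,0],[0,0,0],[0,0,0],[0,0,0],[0,0,0]],"jaw":[5.5,5.5,5.5,5.5,5.5]}' 45 >/dev/null
python3 -m crank '{"travel":[[-3.7,-0.26,0],[-3.7,-0.26,0],[-3.7,-0.26,0],[-3.7,-0.26,0],[-3.7,-0.26,0],[0,0,0],[0,0,0]],"twist":[[0,0,0],[0,0,0],[0,0,0],[0,0,0],[0,0,0],[0,0,-0.6],[0,0,0]],"jaw":[5.5,5.5,5.5,5.5,5.5,5.5,5.5]}' 45 >/dev/null
python3 -m crank '{"travel":[[0,0,3.5],[0,0,3.5],[0,0,2],[0,0,1],[0,0,0],[0,0,0],[0,0,0],[0,0,0]],"twist":[[0,0,0],[0,0,0],[0,0,0],[0,0,0],[0,0,0],[0,0,0],[0,0,0],[0,0,0]],"jaw":[5.5,5.5,5.5,5.5,5.5,5.5,5.5,5.5]}' 45
python3 - <<'E'
from h import *
todo([.4572,-.2365,.125],Rdown(-2))
E
```

```text
clock: 29.82
tcp_pos: [0.4602, -0.2361, 0.1518]
eef_rot: [0.717, 0.697, 0.002, 0.002]
contact_force: [-0.2, -1.1, -3.2]
finger_gap: 0.71
grasp_force: 50.9
t=29.82 tcp [ 0.4602 -0.2361  0.1518] q [ 0.13  0.34  0.27  2.04 -0.13  0.77  0.45] F [-0.2 -1.1 -3.2] gap 0.71 shift [-0.05 -0.31  2.67] twist [ 0.3 -0.   0.4]
```

```bash
python3 -m crank '{"travel":[[0,-0.25,1],[0,0,1],[0,0,0.4],[0,0,0],[0,0,0],[0,0,0]],"twist":[[0.3,0,0.3],[0,0,0],[0,0,0],[0,0,0],[0,0,0],[0,0,0]],"jaw":[5.5,5.5,5.5,5.5,5.5,5.5]}' 45 >/dev/null
python3 - <<'E'
from h import *
todo([.4572,-.2365,.12],Rdown(-2))
E
```

```text
t=30.32 tcp [ 0.4566 -0.2358  0.1262] q [ 0.14  0.38  0.26  2.06 -0.14  0.73  0.46] F [ 0.   0.5 -3.3] gap 0.716 shift [-0.07  0.07  0.62] twist [-0.1 -0.   0.1]
```

Lined up to within 1 mm. Now down in 1 mm steps, watching the force.

```bash
python3 -m crank '{"travel":[[-0.07,0.07,0.3],[0,0,0.2],[0,0,0]],"twist":[[0,0,0],[0,0,0],[0,0,0]],"jaw":[5.5,5.5,5.5]}' 45 | egrep "tcp|contact"
for k in 1 2 3; do python3 -m crank '{"travel":[[0,0,0.1],[0,0,0]],"twist":[[0,0,0],[0,0,0]],"jaw":[5.5,5.5]}' 45 | egrep "tcp|contact"; done
```

```text
tcp_pos: [0.4571, -0.2363, 0.1209]
contact_force: [-0.1, 0.1, -3.3]
tcp_pos: [0.4571, -0.2364, 0.1201]
contact_force: [0.3, -0.3, -2.1]
tcp_pos: [0.4571, -0.2364, 0.1191]
contact_force: [-0.2, 0.6, -3.3]
tcp_pos: [0.4571, -0.2364, 0.1182]
contact_force: [-0.9, 0.2, -3.2]
```

```bash
for k in 1 2 3; do python3 -m crank '{"travel":[[0,0,0.1],[0,0,0]],"twist":[[0,0,0],[0,0,0]],"jaw":[5.5,5.5]}' 45 | egrep "tcp|contact"; done
```

```text
tcp_pos: [0.4571, -0.2364, 0.1171]
contact_force: [0.1, 0.3, -2.9]
tcp_pos: [0.4571, -0.2364, 0.1161]
contact_force: [0.8, 0.1, -3.1]
tcp_pos: [0.4571, -0.2364, 0.1151]
contact_force: [0.7, 0.5, -2.5]
```

```bash
for k in 1 2; do python3 -m crank '{"travel":[[0,0,0.1],[0,0,0]],"twist":[[0,0,0],[0,0,0]],"jaw":[5.5,5.5]}' 45 | egrep "tcp|contact"; done
```

```text
tcp_pos: [0.4571, -0.2363, 0.1141]
contact_force: [0.2, 0.0, -2.4]
tcp_pos: [0.4571, -0.2364, 0.1131]
contact_force: [-0.1, 0.7, -2.1]
```

```bash
python3 -m crank '{"travel":[[0,0,0.1],[0,0,0]],"twist":[[0,0,0],[0,0,0]],"jaw":[5.5,5.5]}' 45 | egrep "tcp|contact"
```

```text
tcp_pos: [0.4573, -0.2364, 0.1123]
contact_force: [0.3, -0.1, -1.8]
```

```bash
python3 -m crank '{"travel":[[0,0,0.1],[0,0,0]],"twist":[[0,0,0],[0,0,0]],"jaw":[5.5,5.5]}' 45 | egrep "tcp|contact"
```

```text
tcp_pos: [0.4574, -0.2365, 0.1122]
contact_force: [-2.7, 1.4, 7.8]
```

Contact is at z = 0.112, as predicted. I'll release, withdraw and check.

```bash
python3 -m crank '{"travel":[[0,0,-0.05],[0,0,0],[0,0,0],[0,0,0],[0,0,0],[0,0,0],[0,0,0]],"twist":[[0,0,0],[0,0,0],[0,0,0],[0,0,0],[0,0,0],[0,0,0],[0,0,0]],"jaw":[5.5,6.3,6.6,7,7.5,8.5,8.5]}' 20
python3 -m crank '{"travel":[[0,0,-1],[0,0,-2],[0,0,-3],[0,0,-3.5],[-1.8,0,-3.5],[-2.4,0,0],[-2.4,0,0],[0,0,0]],"twist":[[0,0,0],[0,0,0],[0,0,0],[0,0,0],[0,0,0],[0,0,0],[0,0,0],[0,0,0]],"jaw":[8.5,8.5,8.5,8.5,8.5,8.5,8.5,8.5]}' 40
python3 -m crank '{"travel":[[0,0,0],[0,0,0],[0,0,0]],"twist":[[0,0,0],[0,0,0],[0,0,0]],"jaw":[8.5,8.5,8.5]}' 40 >/dev/null
python3 - <<'E'
from h import *
todo([.4572,-.2365,.25],Rdown(-2))
p=eyes.camera_params("wrist"); im=eyes.snapshot("wrist"); cv2.imwrite("pics/w10.png",im[:,:,::-1])
flat(im,p,"red",.068,500); flat(im,p,"yellow",.12)
im=eyes.snapshot("top");cv2.imwrite("pics/top4.png",im[:,:,::-1]);p=eyes.camera_params("top"); flat(im,p,"yellow",.12,300)
im=eyes.snapshot("scene"); cv2.imwrite("pics/scene4.png",cv2.resize(im[190:310,140:340,::-1],None,fx=4,fy=4,interpolation=cv2.INTER_CUBIC))
E
```

```text
clock: 32.82
tcp_pos: [0.4572, -0.2364, 0.1117]
eef_rot: [0.719, 0.695, -0.0, -0.001]
contact_force: [-0.8, -1.1, -0.1]
finger_gap: 1.0
grasp_force: 0.0
clock: 33.48
tcp_pos: [0.4544, -0.3076, 0.2437]
eef_rot: [0.721, 0.693, -0.001, 0.001]
contact_force: [-0.7, -1.2, 0.1]
finger_gap: 0.996
grasp_force: 0.0
t=33.73 tcp [ 0.4553 -0.3012  0.2416] q [ 0.2   0.28  0.33  1.89 -0.1   1.    0.54] F [ 0.1 -0.8  0.1] gap 0.996 shift [ 6.48 -0.02 -0.83] twist [-0.2 -0.1  0.2]
red [554.5 159.7] [ 0.6553 -0.2494  0.068 ] [0.1145 0.0626] 86.5
yellow [318.5 144.5] [ 0.4586 -0.2319  0.12  ] [0.0584 0.1266] -89.8
yellow [435.8 278.3] [ 0.4561 -0.2342  0.12  ] [0.0587 0.13  ] -92.4
yellow [134.1  99.9] [0.8578 0.4775 0.12  ] [0.1468 0.1064] 2.2
```

View pics/w10.png

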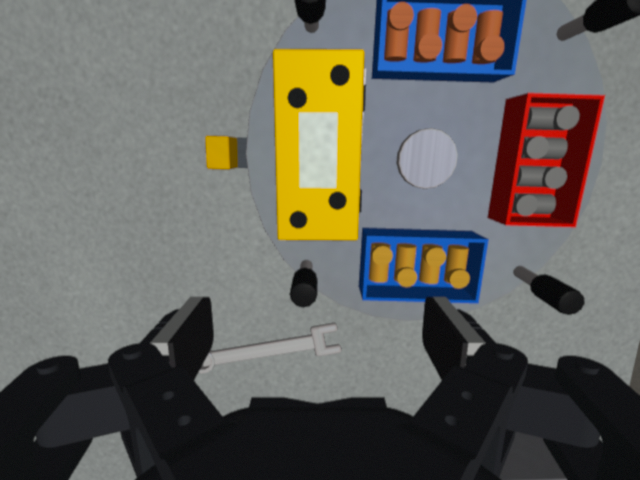

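View pics/scene4.png

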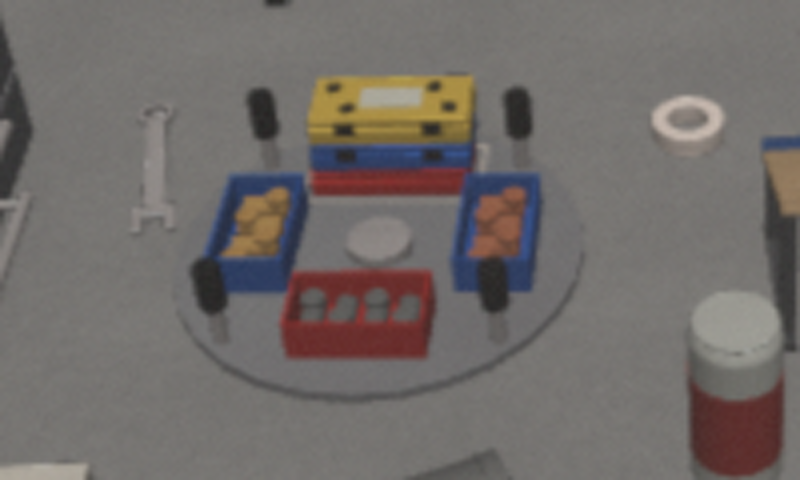

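The wrist view has yellow at (318,144) on the pile, and the scene view shows an even stack with the wrench, tape roll and can where they were. Yellow is about 2 mm off blue and 5 mm off red, so within limits. I'll hand it in.

```bash
python3 -c "
from workcell import order
print(order.close_job())"
```

```text
the job is handed in; nothing more can be done
None
```

The job is handed in at about 34 s of the 72 s allowed, with no verdict shown: the table is one click on, and blue and yellow are stacked on the red case within about 3 mm and 5 mm of it by camera measurement, grey left in the rack.

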